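Hang the yellow well tray on the swinging viewing hook

TASK

The red drop hook on the viewing stand is still swinging: first steady it with a touch of the fingers, back off and see it hang still on its own. Then take the well tray with the yellow wells out of the blue rack by its top loop and hang it by that loop on the hook, upright and hanging still. Leave the clear tray standing in the rack.

Things in the scene. Friction and masses are not known exactly. Their poses are not given: they have to be found in the camera images.
- tray_yellow: Tray to hang: aluminium, yellow wells and top edge, 160 g, upright in a blue rack. Origin: centre of its foot, z up. Body 110 (y) x 12 (x) x 130 mm tall, back and front alike. On top a house-shaped loop, 8 mm thick (x): upright sides 44 mm apart outside (y), 130-169 mm up: grip these, closing along y. Opening 36 mm wide, seen along x; roof peak inside 179, outside 185 mm up.
- tray_clear: The other tray, to be left alone: same shape, but wells and top edge colourless (silvery white). Both stand loosely, feet 12 mm above the table, in the two slots (80 mm apart; either may hold yellow) of the fixed blue rack, between wires reaching 64 mm above the table: lift straight up.
- hook_seat (a point): Point on the axis of the red hook's arm where the loop hangs. 8 mm bar: shank 100 mm down from the hinge, then a level arm 110 mm along this frame's -x (towards the robot), end upturned, top 16 mm over arm axis. Point is 75 mm from the shank, 245 mm above the table at rest; frame swings along: z to the hinge, y sideways. A tray hung here has its foot 175 mm below. Nothing above or beside the arm.
- hook (a joint): Swing of the hook about its level hinge (parallel to the arm, 100 mm above it), rad: 0 is plumb, positive = arm displaced to +y of hook_seat. It starts swinging up to 45 mm each way at the arm, about 0.6 s a cycle, almost without friction; it will not settle by itself in time. Hook 150 g. The stand is fixed, its post behind the shank, a 14 mm base plate below.
Not all that is in view belongs to the job. Leave any purple look-alike of the tray_yellow alone.

How it is judged:
On the way:
1. the hook hangs still on its own (within 0.1 rad of plumb for 0.8 s, not touched) while the yellow tray is still in the rack (value of joint hook between -0.1 and 0.1 rad and contact force between hook and anything else below 0.02 N and distance of tray_yellow from where it was at the start of the episode below 0.02 m), for 0.8 s.
At the end, for the whole second after the job is handed in: The yellow tray hangs by its loop on the hook arm: foot 55 to 85 mm above the table, within 80 mm sideways of the seat point, upright within 10 degrees, slower than 80 mm/s, hook within 0.15 rad of plumb. The clear tray stands in the rack, moved less than 30 mm, upright within 10 degrees (x of tray_yellow in the frame of hook_seat between -0.05 and 0.08 m and horizontal distance between tray_yellow and hook_seat below 0.08 m and height (world z) of tray_yellow between 0.055 and 0.085 m and angle between each of tray_yellow, tray_clear's own z axis and vertical below 0.175 rad and linear speed of tray_yellow below 0.08 m/s and value of joint hook between -0.15 and 0.15 rad and contact force between tray_yellow and hook above 0.5 N and distance of tray_clear from where it was at the start of the episode below 0.03 m); the robot touches nothing.
It fails at once if the clear tray is pulled out of its place (moved more than 50 mm) (distance of tray_clear from where it was at the start of the episode above 0.05 m).
It also fails if it takes over 72 s, if anything falls off the work surface, if the arm or the gripper's body presses on something with over 40 N, if the wrist force passes 120 N, or if a joint passes its speed limit or range.

ROBOT

A 6-joint arm with a two-finger parallel gripper is mounted at the origin on the work surface. World frame = base frame: x ahead of the robot, y to its left, z up, the work surface at z = 0. Lengths are in m, angles in rad, forces in N, time in s.
With the tool pointing down it reaches from about 0.425 to 0.95 m from the base axis. Payload 3.5 kg.
Tool frame: the origin (TCP) lies midway between the tips of the shut fingers; the grasp point (between the pads) lies ctrl.grasp_offset behind it (ctrl.grasp_offset is the distance from the TCP to the grasp point, in m); x points along the fingers, y is the direction in which the jaws open and shut, and the axes are right-handed (so a half turn about x gives the same grasp; the last joint's range is limited). The gripper opens to 85 mm and grips with 20 to 120 N. Pads are 22 mm wide; open, the fingers measure 114 mm over their backs; the gripper's body (76 mm by 85 mm) begins 54 mm behind the grasp point. The pads swing forward as they close: fully open they stand 13 mm farther back than shut.
Start: joints at [1.13, 0.286, 1.577, -0, 1.279, -0.15], TCP at [0.193, 0.647, 0.231] pointing down, gripper open.
Joint ranges: [-2.77, 2.77], [-0.9, 2.22], [0.21, 2.48], [-1.53, 4.67], [0.24, 2.81], [-2.84, 2.84]. Speed limits (rad/s): [2.79, 2.79, 3.14, 3.14, 3.14, 3.14].

INTERFACE

Orientations are given as a unit quaternion [x, y, z, w].
In Python, from plant import readout, read_camera, sign_off, ctrl gives the robot as it stands.
- The arm moves only by the tool drive_tool, never from a script. Its argument "steps" is a list of rows, each a list of 5 numbers: the shift along the tool's x, y, z in cm, then the turn about the tool's x in degrees, then the opening, from 0 (shut) to 1 (fully open). A call has 1 to 10 rows; each row shifts and turns the commanded pose from where the row before left it, along the tool's axes as they then stand; what a row does not reach is not made up. A row lasts 1/10 s, in which the tool goes at most 50 mm and 8.59 degrees, less where a joint would pass 70% of its speed; a pose out of reach is approached as far as the arm can. A call is refused whole if a number of a shift passes 5 or a number of a turn 8.59, either way. A call with a gripper value outside its range is refused whole. The fingers move at their own pace and stop on an object; "force" is the grip in N (left out, the last holds). Time passes only in rows, so rows that do not move let the fingers close. It gives the time, the measured TCP pose, the force and the opening at its end, in the units of the state.
- readout.get_state(): the state, without advancing time (a new reading comes with each control period).
- read_camera(name): name is "scene" or "top"; returns a dict with "frame" (384x512x3 uint8, red, green, blue), "vertical_fov" (degrees; the focal length in pixels is half the picture's height over the tangent of half this angle, whatever the lens; pixels are square), "cx", "cy" (the principal point, pixels), "k1" (the pictures are not rectified: a ray, as slopes to the right and down, at radius r is drawn at 1 + k1 r^2 times it, then the intrinsics apply), "eye" and "orientation" of the camera in the world. Camera axes: x right, y up, looking along -z (the intrinsics and any distortion apply to the point x, -y, -z); pixel columns grow to the right and rows downward; lengths in m; the calibration is good to about 2 mm. A picture is of the moment at which its call begins. There is no depth.
- sign_off(): hands the job in, once; it reports no verdict.
The state is a dict: "time": time; "qpos": joint angles; "dq": joint speeds; "joint_efforts": joint torques, N m; "eef_pos": TCP position; "tcp_rot": TCP orientation; "contact_force": force on the tool from outside, world axes, zero at the start; "wrist_torque": the same for the moment, N m; "opening": opening from 0.0 (shut) to 1.0 (fully open).
Only numpy, scipy, OpenCV 4.12 (cv2) and the standard library are available. Lean on these libraries where they do the work, as an engineer would, in place of code of your own. Each camera call takes 0.05 s, during which the arm holds its last target. There are 200 camera calls.

## Working session

There is one attempt and no reset: what is moved stays moved. The work goes in short steps, Python scripts to look and compute and a tool call to move; the robot and the scene stay as the last step left them, time stands still between calls to the robot, and variables do not carry over. Pictures are saved under pics/ and viewed, about 8 in all and at most 12, crops included, and the job is handed in when it is done.

Besides the shell and the picture viewer there is one more tool, called after "Call:" as name(argument=value, ...), one argument or row to a line, values as JSON. drive_tool: Moves the arm, as the interface text tells. Its arguments: {"type":"object","properties":{"steps":{"type":"array","items":{"type":"array","items":{"type":"number"}}},"force":{"type":"number"}},"required":["steps"]}

```bash
mkdir -p pics; ls; cat > h.py <<'E'
import numpy as np, cv2
from plant import readout, read_camera, ctrl
from scipy.spatial.transform import Rotation as R
def cam(n):
    c=read_camera(n); h,w=c['frame'].shape[:2]
    f=h/2/np.tan(np.radians(c['vertical_fov'])/2)
    c['K']=np.array([[f,0,c['cx']],[0,f,c['cy']],[0,0,1]]);c['D']=np.array([c['k1'],0,0,0,0.])
    c['M']=R.from_quat(c['orientation']).as_matrix()@np.diag([1,-1,-1]); c['eye']=np.array(c['eye']); return c
def ray(c,uv):
    p=cv2.undistortPointsIter(np.array([[uv]],float),c['K'],c['D'],None,None,(3,50,1e-9))[0,0]
    d=c['M']@np.array([p[0],p[1],1]); return d/np.linalg.norm(d)
def at(c,uv,z=None,ax=2):
    d=ray(c,uv); return c['eye']+d*(z-c['eye'][ax])/d[ax]
def proj(c,P):
    P=np.atleast_2d(P).astype(float); rv=cv2.Rodrigues(c['M'].T)[0]
    return cv2.projectPoints(P,rv,-c['M'].T@c['eye'],c['K'],c['D'])[0][:,0]
def tri(c1,u1,c2,u2):
    A=[];b=[]
    for c,u in((c1,u1),(c2,u2)):
        d=ray(c,u);Q=np.eye(3)-np.outer(d,d);A.append(Q);b.append(Q@c['eye'])
    x=np.linalg.lstsq(np.vstack(A),np.hstack(b),rcond=None)[0]
    return x,[float(np.linalg.norm(a@x-e)) for a,e in zip(A,b)]
def save(n,im): cv2.imwrite(f'pics/{n}.png',im[...,::-1])
E
python3 - <<'E'
from h import *
for n in('scene','top'):
    c=cam(n); save(n+'0',cv2.resize(c['frame'],(768,576))); print(n,c['eye'],c['M'].round(3).tolist(),c['K'].tolist(),c['k1'])
print(readout.get_state(),ctrl.grasp_offset)
E
```

```text
pics
scene [1.17114147 0.03735437 0.76930312] [[-0.061, 0.632, -0.773], [0.998, 0.056, -0.032], [0.023, -0.773, -0.634]] [[435.19189247941176, 0.0, 259.6263808585403], [0.0, 435.19189247941176, 190.45985329273677], [0.0, 0.0, 1.0]] -0.024316490450478644
top [0.38767179 0.02500686 1.18303607] [[-0.019, -0.99, 0.136], [-1.0, 0.02, 0.013], [-0.015, -0.136, -0.991]] [[387.9302722817598, 0.0, 256.6314785018767], [0.0, 387.9302722817598, 196.1849444784412], [0.0, 0.0, 1.0]] -0.1121001186706702
{'time': 0.1, 'qpos': array([ 1.12997355e+00,  2.87109011e-01,  1.57807424e+00,  3.06896120e-06,
        1.27861730e+00, -1.50011818e-01]), 'dq': array([ 0.00117306, -0.0002115 , -0.00386663,  0.00136006,  0.00338355,
        0.0012353 ]), 'joint_efforts': array([ 6.82988848e-04, -4.07294798e+01, -2.93699938e+01, -1.33121198e-04,
        3.44127395e-03,  8.67503530e-06]), 'eef_pos': array([0.19325487, 0.64610059, 0.23004059]), 'tcp_rot': array([ 0.10170904,  0.69987264, -0.10320201,  0.69941612]), 'contact_force': array([-0.82875536, -0.35904681, -0.30900881]), 'wrist_torque': array([0.01620141, 0.00082668, 0.02231251]), 'opening': 1.0012780835200787} 0.0187
```

View pics/scene0.png

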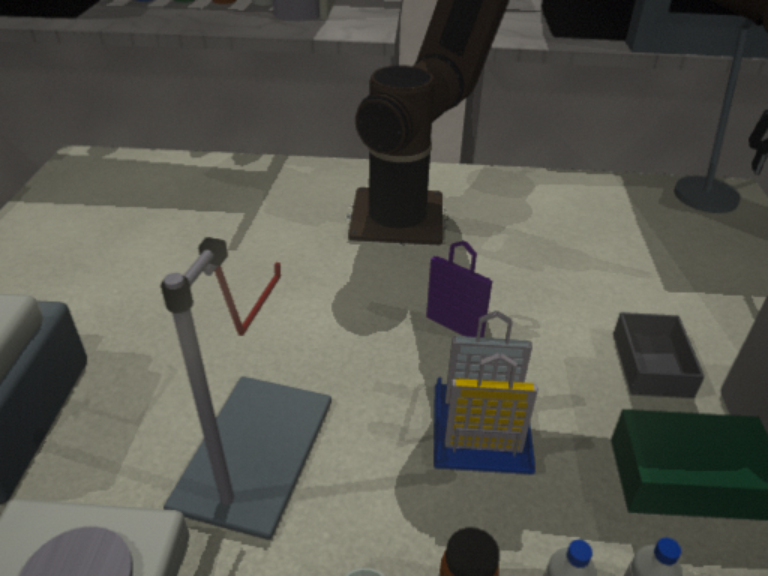

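View pics/top0.png

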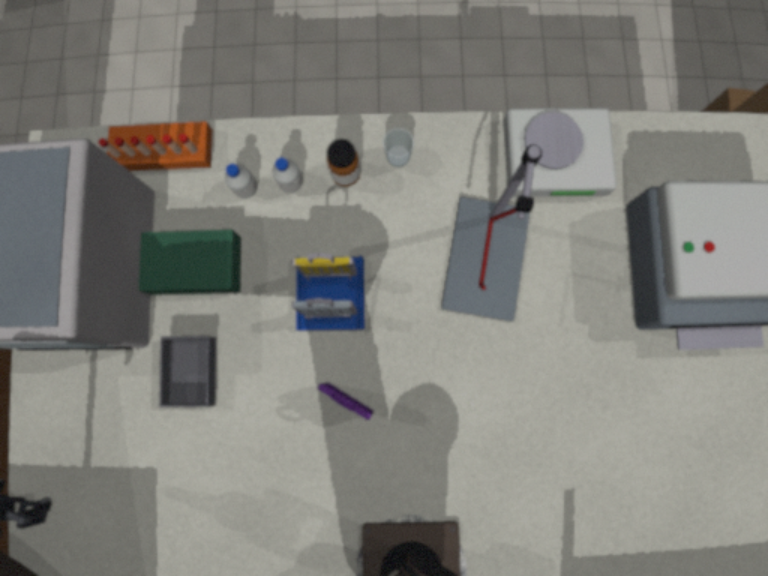

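The yellow tray is in the rack slot away from the robot: yellow edge at about (325,266) in the top view and (493,388) in the scene view. The clear tray is the nearer one, at (325,307) top. The purple look-alike stands at (345,400) top, outside the rack. The red hook is at (485,250) top, with its hinge at about (525,203). Next I'll measure the swing over several frames and confirm the yellow tray in a crop.

```bash
cat > hook.py <<'E'
from h import *
from scipy.optimize import least_squares
def red(c,lim=True):
    hsv=cv2.cvtColor(c['frame'],cv2.COLOR_RGB2HSV)
    m=((hsv[...,0]<8)|(hsv[...,0]>172))&(hsv[...,1]>130)&(hsv[...,2]>50)
    n,l,s,_=cv2.connectedComponentsWithStats(m.astype(np.uint8),connectivity=8)
    # component nearest to the expected hook place
    g=proj(c,[[.6,-.2,.245]])[0]; out=np.zeros_like(m)
    for i in range(1,n):
        ys,xs=np.nonzero(l==i)
        if s[i,4]>=8 and np.hypot(xs-g[0],ys-g[1]).min()<45: out|=l==i
    return out
def poly(p,th):
    Hx,Hy,psi=p; x=np.array([np.cos(psi),np.sin(psi),0]);y=np.array([-x[1],x[0],0]);z=np.array([0,0,1.])
    Z=np.cos(th)*z-np.sin(th)*y   # towards the hinge; +th = arm to +y
    H=np.array([Hx,Hy,.345]); e=H-.1*Z; t=e-.11*x
    seg=lambda a,b,n:a+(b-a)*np.linspace(0,1,n)[:,None]
    return np.vstack([seg(H-.012*Z,e,25),seg(e,t,28),seg(t,t+.016*Z,5)])
def res(c,m,P):
    q=proj(c,P); ys,xs=np.nonzero(m); px=np.c_[xs,ys]
    D=np.linalg.norm(px[:,None]-q[None],axis=2)
    a=np.maximum(D.min(1)-1.2,0); b=np.maximum(D.min(0)-1.2,0)
    return np.r_[np.minimum(a,15)/np.sqrt(len(a)),np.minimum(b,15)/np.sqrt(len(b))]
def theta(p,c):
    m=red(c); return least_squares(lambda t:res(c,m,poly(p,t[0])),[0.],diff_step=1e-3).x[0]
E
cat > a.py <<'E'
from hook import *
fs=[]
for i in range(16):
    n=('scene','top')[i%2]; t=readout.get_state()['time']; c=cam(n); fs.append((t,c,red(c)))
print([int(f[2].sum()) for f in fs], fs[0][0],fs[-1][0])
def F(p): return np.concatenate([res(c,m,poly(p[:3],p[3]*np.sin(p[4]*(t-fs[0][0])+p[5])+p[6])) for t,c,m in fs])
H0=at(fs[1][1],(350,135),.345); print('H0',H0)
best=None
for ph in(0,1.5,3,4.5):
    r=least_squares(F,[H0[0]-.03,H0[1],-.1,.4,10.5,ph,0],diff_step=1e-4,x_scale=[.01,.01,.1,.1,1,.5,.1])
    if best is None or r.cost<best.cost: best=r
print(best.x.round(4),best.cost,'rms/frame',np.sqrt(2*best.cost/32))
np.save('hook.npy',np.r_[best.x,fs[0][0]])
p=best.x[:3]; S=poly(p,0); x=np.array([np.cos(p[2]),np.sin(p[2]),0]); print('seat',p[:2]-.075*x[:2],'elbow',S[24],'tip',S[-1])
print([round(theta(p,f[1]),2) for f in fs])
A=[]
for t,c,m in fs[-2:]:
    im=c['frame'].copy()
    th=best.x[3]*np.sin(best.x[4]*(t-fs[0][0])+best.x[5])+best.x[6]
    for u,v in proj(c,poly(p,th)): im[int(round(v)),int(round(u))]=(0,255,0)
    g=proj(c,[[.6,-.2,.245]])[0].astype(int); k=im[max(g[1]-60,0):g[1]+60,max(g[0]-65,0):g[0]+65]
    y=proj(c,[[.62,.17,.13]])[0].astype(int); k2=c['frame'][y[1]-70:y[1]+50,y[0]-65:y[0]+65]
    A.append(np.hstack([cv2.resize(k,(400,300),interpolation=0),cv2.resize(k2,(400,300),interpolation=2)]))
save('a',np.vstack(A)); print([proj(f[1],[[.62,.17,.13]])[0].astype(int) for f in fs[-2:]])
import pickle; pickle.dump(fs[-2:],open('f.pkl','wb'))
E
python3 a.py
```

```text
[168, 107, 142, 82, 31, 57, 34, 42, 27, 70, 122, 103, 167, 106, 149, 88] 0.1 0.85
H0 [ 0.63715207 -0.1761093   0.345     ]
[ 0.6315 -0.1473 -0.0995 -0.3961 10.3494  4.5908 -0.1915] 172.78459658433457 rms/frame 3.286188869575349
seat [ 0.5569096  -0.13987707] elbow [ 0.63153895 -0.1473242   0.245     ] tip [ 0.52208257 -0.13640174  0.261     ]
[np.float64(0.19), np.float64(0.17), np.float64(0.06), np.float64(-0.14), np.float64(-0.33), np.float64(0.0), np.float64(-0.57), np.float64(-0.59), np.float64(-0.43), np.float64(-0.27), np.float64(-0.03), np.float64(0.1), np.float64(0.18), np.float64(0.18), np.float64(0.09), np.float64(-0.11)]
[array([339, 270]), array([208, 166])]
```

View pics/a.png

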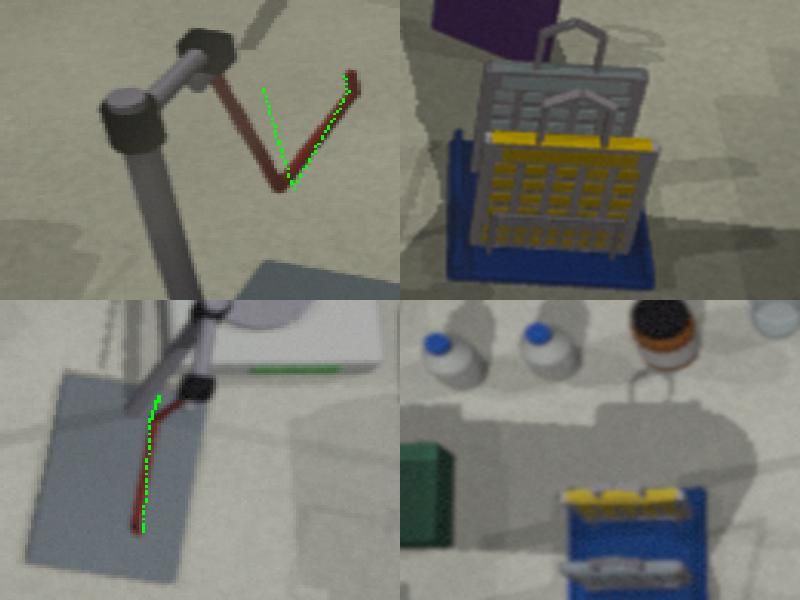

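The view confirms the fit missed part of the shank because the mask was too strict. The yellow tray is confirmed: yellow wells and top edge, front slot. I'll loosen the mask and refit.

```bash
python3 - <<'E'
s=open('hook.py').read()
a=s.index('    m=((hsv'); b=s.index('def poly')
s=s[:a]+'''    I=c['frame'].astype(int); m=(I[...,0]>1.45*I[...,1])&(I[...,0]>1.35*I[...,2])&(I[...,0]>35)
    g=proj(c,[[.6,-.17,.28]])[0]; yy,xx=np.indices(m.shape)
    m&=np.hypot(xx-g[0],yy-g[1])<75
    return m
'''+s[b:]
open('hook.py','w').write(s)
E
python3 a.py; python3 - <<'E'
import pickle; from h import *
(_,s,_),(_,t,_)=pickle.load(open('f.pkl','rb'))
# crops of the trays, enlarged
k=s['frame'][195:325,280:370]; k2=t['frame'][160:230,185:255]
save('b',np.hstack([cv2.resize(k,(415,600),interpolation=cv2.INTER_CUBIC),cv2.resize(k2,(385,385),interpolation=cv2.INTER_CUBIC)[:600].__class__ and cv2.copyMakeBorder(cv2.resize(k2,(385,385),interpolation=cv2.INTER_CUBIC),0,215,0,0,0)]))
E
```

```text
[127, 121, 118, 123, 112, 129, 201, 171, 253, 184, 237, 150, 137, 127, 116, 124] 0.9 1.65
H0 [ 0.63715207 -0.1761093   0.345     ]
[ 0.6331 -0.1522 -0.1888 -0.3722 10.3188  0.2697 -0.1915] 82.40736388180439 rms/frame 2.269462544879905
seat [ 0.55938796 -0.13816589] elbow [ 0.63305508 -0.15224268  0.245     ] tip [ 0.52500998 -0.13159672  0.261     ]
[np.float64(-0.27), np.float64(-0.49), np.float64(-0.56), np.float64(-0.59), np.float64(-0.44), np.float64(-0.31), np.float64(-0.07), np.float64(0.07), np.float64(0.13), np.float64(0.18), np.float64(0.06), np.float64(-0.07), np.float64(-0.22), np.float64(-0.46), np.float64(-0.54), np.float64(-0.6)]
[array([339, 270]), array([208, 166])]
```

View pics/b.png

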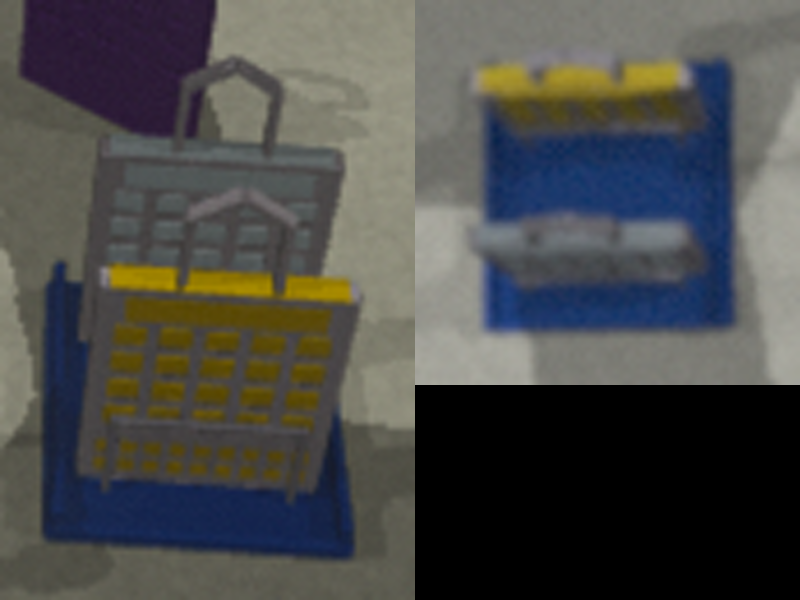

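```bash
cat > a2.py <<'E'
from hook import *
import pickle
fs=[]
for i in range(14):
    n=('scene','top')[i%2]; t=readout.get_state()['time']; c=cam(n); fs.append((t,c,red(c)))
pickle.dump(fs,open('fs.pkl','wb'))
t0=fs[0][0]
def F(q):
    p=q-10; return np.concatenate([res(c,m,poly(p[:3],p[3]*np.sin(p[4]*(t-t0)+p[5])+p[6])) for t,c,m in fs])
best=None
for y0 in(-.17,-.19):
  for ph in(0,1.5,3,4.5):
    r=least_squares(F,10+np.array([.635,y0,-.15,.4,10.32,ph,0]),diff_step=3e-5,x_scale=[.01,.01,.05,.1,.3,.5,.05])
    print(y0,ph,r.cost.round(2),(r.x-10).round(3))
    if best is None or r.cost<best.cost: best=r
b=best.x-10; np.save('hook.npy',np.r_[b,t0]); p=b[:3]
S=poly(p,0); x=np.array([np.cos(p[2]),np.sin(p[2]),0]); print('seat',p[:2]-.075*x[:2],'elbow',S[24],'tip',S[-1])
A=[]
for k in(2,3,8,9):
    t,c,m=fs[k]; im=c['frame'].copy(); g=proj(c,[[.6,-.17,.28]])[0].astype(int)
    for u,v in proj(c,poly(p,b[3]*np.sin(b[4]*(t-t0)+b[5])+b[6])): im[int(round(v)),int(round(u))]=(0,255,0)
    sl=(slice(g[1]-60,g[1]+60),slice(g[0]-60,g[0]+60)); mm=np.repeat(m[...,None]*np.uint8(255),3,2)
    A.append(np.vstack([cv2.resize(im[sl],(200,200)),cv2.resize(mm[sl],(200,200))]))
save('c',np.hstack(A))
E
python3 a2.py
```

```text
-0.17 0 70.64 [ 0.632 -0.151 -0.193  0.361 10.088 -0.83  -0.203]
-0.17 1.5 70.64 [ 0.632 -0.151 -0.193 -0.361 10.088  2.312 -0.204]
-0.17 3 70.64 [ 0.632 -0.151 -0.193 -0.361 10.087  2.312 -0.204]
-0.17 4.5 70.64 [ 0.632 -0.151 -0.193  0.361 10.088  5.454 -0.204]
-0.19 0 70.64 [ 0.632 -0.151 -0.193  0.361 10.088 -0.829 -0.203]
-0.19 1.5 70.64 [ 0.632 -0.151 -0.193 -0.361 10.088  2.312 -0.204]
-0.19 3 70.64 [ 0.632 -0.151 -0.193 -0.361 10.088  2.312 -0.204]
-0.19 4.5 70.64 [ 0.632 -0.151 -0.193  0.361 10.088  5.453 -0.203]
seat [ 0.55861411 -0.13713376] elbow [ 0.63222798 -0.1514864   0.245     ] tip [ 0.52426097 -0.13043586  0.261     ]
```

View pics/c.png

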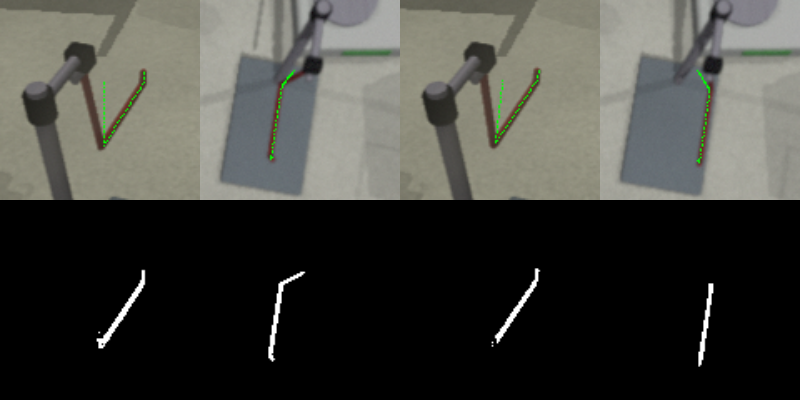

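The mask still misses the shaded shank in the scene view. I'll relax the colour ratio and refit on the saved frames.

```bash
sed -i "s/m=(I\[...,0\]>1.45.*/m=(I[...,0]>1.22*I[...,1])\&(I[...,0]>1.22*I[...,2])\&(I[...,0]>35)/" hook.py
sed -e "s/^for i in range(14):/fs=[(t,c,red(c)) for t,c,m in pickle.load(open('fs.pkl','rb'))]/" -e "/    n=('scene'/d" -e "/^pickle.dump/d" -e "s/(-.17,-.19)/(-.18,)/" -e "s/pics/pics/;s/'c',/'d',/" a2.py > a3.py
python3 a3.py
```

```text
-0.18 0 3.01 [ 6.270e-01 -1.730e-01 -2.120e-01  3.890e-01  1.034e+01 -8.990e-01
  7.000e-03]
-0.18 1.5 3.01 [ 6.270e-01 -1.730e-01 -2.120e-01 -3.890e-01  1.034e+01 -4.041e+00
  7.000e-03]
-0.18 3 3.01 [ 6.270e-01 -1.730e-01 -2.120e-01  3.890e-01  1.034e+01  5.384e+00
  7.000e-03]
-0.18 4.5 3.01 [ 6.270e-01 -1.730e-01 -2.120e-01  3.890e-01  1.034e+01  5.384e+00
  7.000e-03]
seat [ 0.55377501 -0.15703766] elbow [ 0.62709951 -0.17280211  0.245     ] tip [ 0.51955691 -0.14968092  0.261     ]
```

View pics/d.png

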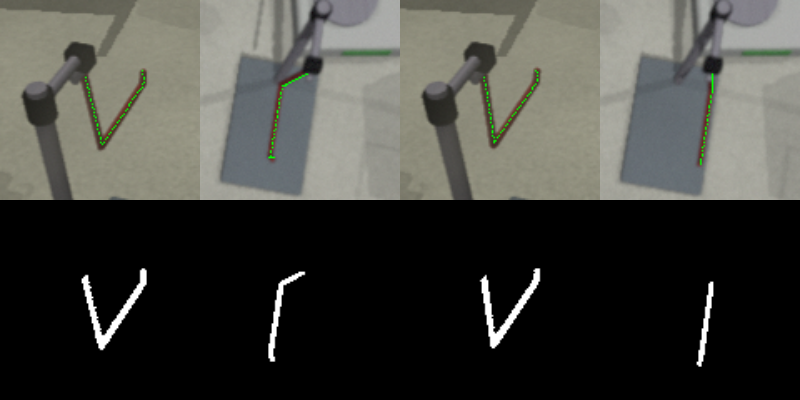

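The fit is now good: about plumb at offset 0.007, amplitude 0.39 rad, period 0.61 s, seat (0.554,-0.157). Next is the tray pose. I read the yellow top-edge corners in the crops (z = 0.142) and will cross-check them with the loop peak.

```bash
python3 - <<'E'
from h import *
import pickle
fs=pickle.load(open('fs.pkl','rb')); s,t=fs[-2][1],fs[-1][1]
S=lambda x,y:(280+x*90/415-.4,195+y*130/600-.4); T=lambda x,y:(185+(x-415)*70/385-.4,160+y*70/385-.4)
for n,P in(('yel',[(103,266),(105,288),(360,300),(362,280)]),): 
    print(n,[at(s,S(*q),.142).round(4).tolist()[:2] for q in P])
print('top',[at(t,T(*q),.142).round(4).tolist()[:2] for q in[(475,67),(692,67),(475,92),(690,90)]])
print('peak',at(s,S(242,188),.197), 'clear peak',at(s,S(237,57),.197))
print('clear',[at(s,S(*q),.142).round(4).tolist()[:2] for q in[(100,138),(103,154),(342,170),(345,150)]])
# mask fit of yellow top edge
for n,c in(('s',s),('t',t)):
    h=cv2.cvtColor(c['frame'],cv2.COLOR_RGB2HSV); m=(h[...,0]>18)&(h[...,0]<32)&(h[...,1]>190)&(h[...,2]>(140))
    g=proj(c,[[.62,.12,.142]])[0]; yy,xx=np.nonzero(m); k=np.hypot(xx-g[0],yy-g[1])<45; 
    pts=np.c_[xx,yy][k].astype(np.float32); r=cv2.minAreaRect(pts); bx=cv2.boxPoints(r)
    print(n,len(pts),r,[at(c,q,.142).round(4).tolist()[:2] for q in bx],'cen',at(c,r[0],.142))
print('base',at(t,(0,0),0)[:2])
E
```

```text
yel [[0.5887, 0.0988], [0.601, 0.0994], [0.5991, 0.2056], [0.5878, 0.2077]]
top [[0.6021, 0.2051], [0.5996, 0.0965], [0.5894, 0.2051], [0.588, 0.0976]]
peak [0.59288812 0.14988646 0.197     ] clear peak [0.51303607 0.15310775 0.197     ]
clear [[0.5107, 0.0985], [0.521, 0.0997], [0.5223, 0.2062], [0.5093, 0.2089]]
s 171 ((329.50341796875, 255.94137573242188), (51.26432800292969, 4.286707878112793), 3.3664605617523193) [[0.5997, 0.1022], [0.5885, 0.1028], [0.5884, 0.2021], [0.5995, 0.2004]] cen [0.59402625 0.15192555 0.142     ]
t 11 ((215.0, 173.5), (30.0, 1.0), -0.0) [[0.5956, 0.1927], [0.5984, 0.1927], [0.5965, 0.1101], [0.5937, 0.1101]] cen [0.59605143 0.15130935 0.142     ]
base [1.30878309 0.98369622]
```

```bash
cat > plan.py <<'E'
from h import *
import sys
s=readout.get_state(); Rm=R.from_quat(s['tcp_rot']).as_matrix()
y=Rm[:,1]; print('t',round(s['time'],2),'pos',s['eef_pos'].round(4),'ydir',y.round(3),'xdir',Rm[:,0].round(3),'q',s['qpos'].round(2),'F',s['contact_force'].round(2),'op',round(s['opening'],3))
if len(sys.argv)>1:
    T=np.array(eval(sys.argv[1]),float); yaw=float(sys.argv[2])   # jaw dir = world y turned by yaw (mod pi)
    d=T-s['eef_pos']; print('tool shift cm',(Rm.T@d*100).round(2))
    w=np.array([-np.sin(yaw),np.cos(yaw),0]); w*=np.sign(w@y) or 1
    print('turn deg',np.degrees(np.arctan2(w@Rm[:,2],w@y)).round(2),'norm cm',np.linalg.norm(d)*100)
    b=np.load('hook.npy')
E
python3 - <<'E'
import numpy as np
b=np.load('hook.npy');x=np.array([np.cos(b[2]),np.sin(b[2])]);print(b,'grip85',b[:2]-.085*x)
E
python3 plan.py '[.544,-.155,.35]' -.212; python3 plan.py '[.594,.151,.25]' 0
```

```text
[ 6.27099512e-01 -1.72802112e-01 -2.11772002e-01  3.88980879e-01
  1.03399277e+01 -8.99403989e-01  7.01908229e-03  1.70000000e+00] grip85 [ 0.54399841 -0.15493574]
t 2.4 pos [0.1935 0.6466 0.2313] ydir [ 0.287  0.958 -0.   ] xdir [-0. -0. -1.] q [ 1.13  0.29  1.58  0.    1.28 -0.15] F [ 0.05  0.66 -0.65] op 1.003
tool shift cm [-11.87 -66.75  56.56]
turn deg -4.51 norm cm 88.29440193128566
t 2.4 pos [0.1935 0.6466 0.2313] ydir [ 0.287  0.958 -0.   ] xdir [-0. -0. -1.] q [ 1.13  0.29  1.58  0.    1.28 -0.15] F [ 0.05  0.66 -0.65] op 1.003
tool shift cm [ -1.87 -36.    52.58]
turn deg -16.66 norm cm 63.75201787577317
```

Call:
drive_tool(
  steps=[
    [-4,0,0,-1.5,1],
    [-4,0,0,-1.5,1],
    [-3.9,0,0,-1.5,1],
    [0,-3.55,2.56,0,1],
    [0,-3.55,2.56,0,1],
    [0,-3.55,2.56,0,1],
    [0,-3.55,2.56,0,1],
    [0,-3.55,2.56,0,1],
    [0,-3.55,2.56,0,1],
    [0,-3.55,2.56,0,1],
  ],
)

```text
time: 3.4
eef_pos: [0.3166, 0.3644, 0.3506]
tcp_rot: [0.075, 0.703, -0.075, 0.703]
contact_force: [0.7, 0.1, 0.6]
opening: 1.003
```

Call:
drive_tool(
  steps=[
    [0,-3.55,2.56,0,1],
    [0,-3.55,2.56,0,1],
    [0,-3.55,2.56,0,1],
    [0,-3.55,2.56,0,1],
    [0,-3.55,2.56,0,1],
    [0,-3.55,2.56,0,1],
    [0,-3.55,2.56,0,1],
    [0,-3.55,2.56,0,1],
    [0,-3.55,2.56,0,1],
    [0,-3.55,2.56,0,1],
  ],
)

```text
time: 4.4
eef_pos: [0.4921, -0.0368, 0.3507]
tcp_rot: [0.075, 0.703, -0.075, 0.703]
contact_force: [0.0, 0.1, 0.3]
opening: 1.004
```

Call:
drive_tool(
  steps=[
    [0,-3.55,2.56,0,1],
    [0,-3.55,2.56,0,1],
    [0,-3.55,2.56,0,1],
    [0,0,0,0,1],
    [0,0,0,0,1],
  ],
)

```text
time: 4.9
eef_pos: [0.5443, -0.1558, 0.3498]
tcp_rot: [0.076, 0.704, -0.075, 0.703]
contact_force: [-0.5, 0.1, 0.2]
opening: 1.002
```

```bash
python3 plan.py '[.544,-.155,.29]' -.212
```

```text
t 4.9 pos [ 0.5443 -0.1558  0.3498] ydir [0.212 0.977 0.001] xdir [-0.001  0.001 -1.   ] q [-0.46 -0.02  1.7   0.    1.46 -1.82] F [-0.53  0.08  0.17] op 1.002
tool shift cm [ 5.98  0.07 -0.04]
turn deg -0.11 norm cm 5.977627480664769
```

Call:
drive_tool(
  steps=[
    [0,0,0,0,1],
    [3.25,0,0,0,1],
    [3.25,0,0,0,1],
    [3.25,0,0,0,1],
    [3.25,0,0,0,1],
    [0,0,0,0,0.4],
    [0,0,0,0,0.2],
    [0,0,0,0,0],
    [0,0,0,0,0],
    [0,0,0,0,0],
  ],
  force=20,
)

```text
time: 5.9
eef_pos: [0.5453, -0.1555, 0.2224]
tcp_rot: [0.075, 0.702, -0.075, 0.704]
contact_force: [-0.3, -0.6, -0.3]
opening: 0.146
```

```bash
python3 plan.py '[.544,-.155,.22]' -.212; python3 - <<'E'
from hook import *
b=np.load('hook.npy'); A=[]
for n in('scene','top'):
    c=cam(n); print(n,theta(b[:3],c)); g=proj(c,[[.6,-.17,.28]])[0].astype(int)
    A.append(cv2.resize(c['frame'][g[1]-60:g[1]+60,g[0]-60:g[0]+60],(390,390)))
save('e',np.hstack(A))
E
```

```text
t 5.9 pos [ 0.5453 -0.1555  0.2224] ydir [ 0.211  0.978 -0.001] xdir [ 0.003 -0.001 -1.   ] q [-0.46  0.06  1.86  0.    1.23 -1.82] F [-0.33 -0.6  -0.32] op 0.146
tool shift cm [ 0.24  0.02 -0.14]
turn deg -0.01 norm cm 0.2728544895392534
scene -0.04952745705216913
top 0.10332751065079665
```

View pics/e.png

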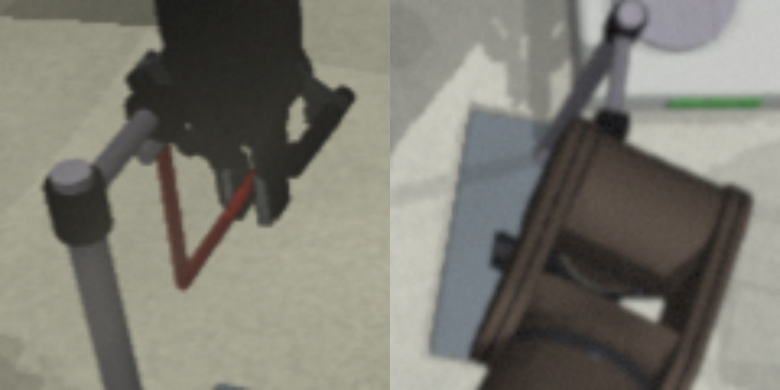

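The picture shows the bar held between the pads at the arm end, about (255,190) in the left half. I'll let it settle, open in small steps and lift off.

Call:
drive_tool(
  steps=[
    [0,0,0,0,0],
    [0,0,0,0,0],
    [0,0,0,0,0],
    [0,0,0,0,0.2],
    [0,0,0,0,0.3],
    [0,0,0,0,0.5],
    [0,0,0,0,1],
    [0,0,0,0,1],
    [0,0,0,0,1],
    [0,0,0,0,1],
  ],
)

```text
time: 7.0
eef_pos: [0.5444, -0.1553, 0.2203]
tcp_rot: [0.075, 0.703, -0.075, 0.703]
contact_force: [-0.8, -0.1, -0.2]
opening: 0.999
```

Call:
drive_tool(
  steps=[
    [-2,0,0,0,1],
    [-4,0,0,0,1],
    [-4,0,0,0,1],
    [-3,0,0,0,1],
    [0,5,0,0,1],
    [0,5,0,0,1],
    [0,5,0,0,1],
    [0,0,0,0,1],
  ],
)

```text
time: 7.8
eef_pos: [0.5764, -0.0035, 0.3505]
tcp_rot: [0.073, 0.703, -0.072, 0.704]
contact_force: [-0.0, -0.5, -0.0]
opening: 0.999
```

```bash
cat > th.py <<'E'
from hook import *
b=np.load('hook.npy'); o=[]
for i in range(8):
    c=cam('scene'); o.append((round(readout.get_state()['time'],2),round(float(theta(b[:3],c)),3)))
print(o)
E
python3 th.py;python3 plan.py '[.594,.151,.25]' 0
```

```text
[(7.85, 0.011), (7.9, 0.011), (7.95, 0.006), (8.0, -0.001), (8.05, -0.008), (8.1, -0.014), (8.15, -0.019), (8.2, -0.018)]
t 8.2 pos [ 0.5759 -0.01    0.3503] ydir [ 0.213  0.977 -0.   ] xdir [-0. -0. -1.] q [-0.19  0.    1.68 -0.    1.46 -1.55] F [-0.38 -0.35 -0.19] op 0.997
tool shift cm [10.03 16.11 -1.66]
turn deg -12.28 norm cm 19.05203012570216
```

Call:
drive_tool(
  steps=[
    [0,4.03,-0.42,0,1],
    [0,4.03,-0.42,0,1],
    [0,4.03,-0.42,0,1],
    [0,4.03,-0.42,0,1],
    [4,0,0,-6.14,1],
    [4,0,0,-6.14,1],
    [0,0,0,0,1],
    [0,0,0,0,1],
  ],
)

```text
time: 9.0
eef_pos: [0.5935, 0.1517, 0.2702]
tcp_rot: [0.0, 0.708, -0.001, 0.707]
contact_force: [0.2, -0.3, 0.7]
opening: 1.0
```

```bash
python3 th.py; python3 plan.py '[.594,.151,.148]' 0; python3 - <<'E'
from h import *
c=cam('scene'); save('f',cv2.resize(c['frame'][150:330,250:430],(600,600),interpolation=2))
E
```

```text
[(9.05, 0.01), (9.1, 0.011), (9.15, 0.008), (9.2, 0.001), (9.25, -0.006), (9.3, -0.014), (9.35, -0.017), (9.4, -0.017)]
t 9.4 pos [0.594  0.1524 0.2717] ydir [-0.001  1.     0.   ] xdir [ 0.002  0.    -1.   ] q [ 0.09  0.12  1.69 -0.    1.32 -1.49] F [-0.    0.65 -0.06] op 1.0
tool shift cm [12.37 -0.14 -0.03]
turn deg 0.09 norm cm 12.3686084204301
```

View pics/f.png

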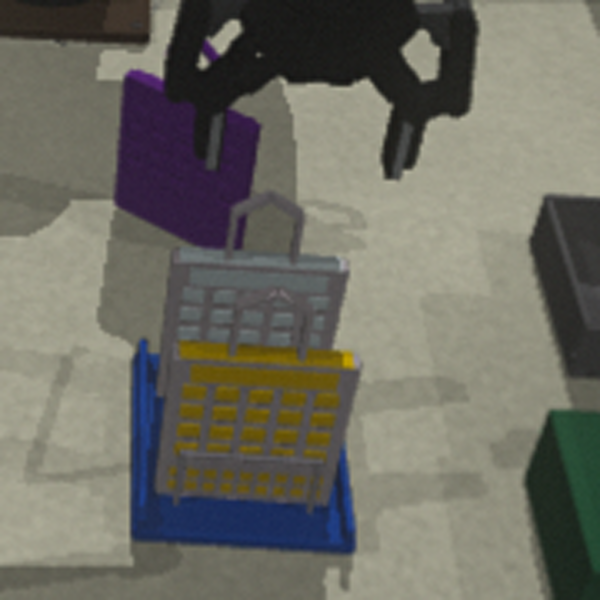

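The hook hangs still at ±0.015 rad. The crop shows the open fingers above the yellow tray, whose loop peak is at (278,292), with the clear tray behind it. I'm descending.

Call:
drive_tool(
  steps=[
    [3,-0.1,0,0,1],
    [3,0,0,0,1],
    [3,0,0,0,1],
    [2,0,0,0,1],
    [1.35,0,0,0,1],
    [0,0,0,0,1],
    [0,0,0,0,1],
  ],
  force=40,
)

```text
time: 10.15
eef_pos: [0.5942, 0.1515, 0.1477]
tcp_rot: [-0.001, 0.707, 0.001, 0.708]
contact_force: [0.7, 0.5, 0.2]
opening: 1.002
```

Call:
drive_tool(
  steps=[
    [0,0,0,0,0.6],
    [0,0,0,0,0.3],
    [0,0,0,0,0],
    [0,0,0,0,0],
    [0,0,0,0,0],
    [0,0,0,0,0],
  ],
  force=40,
)

```text
time: 10.75
eef_pos: [0.5943, 0.1518, 0.1481]
tcp_rot: [-0.001, 0.706, 0.001, 0.708]
contact_force: [0.5, 1.4, 4.7]
opening: 0.506
```

```bash
python3 plan.py '[.594,.151,.148]' 0; python3 - <<'E'
from h import *
c=cam('scene'); save('g',cv2.resize(c['frame'][150:330,250:430],(600,600),interpolation=2))
E
```

```text
t 10.75 pos [0.5943 0.1518 0.1481] ydir [-0.002  1.     0.   ] xdir [ 0.002  0.    -1.   ] q [ 0.08  0.23  1.8   0.    1.11 -1.49] F [0.47 1.45 4.73] op 0.506
tool shift cm [ 0.01 -0.08 -0.03]
turn deg 0.12 norm cm 0.08483274549693802
```

View pics/g.png

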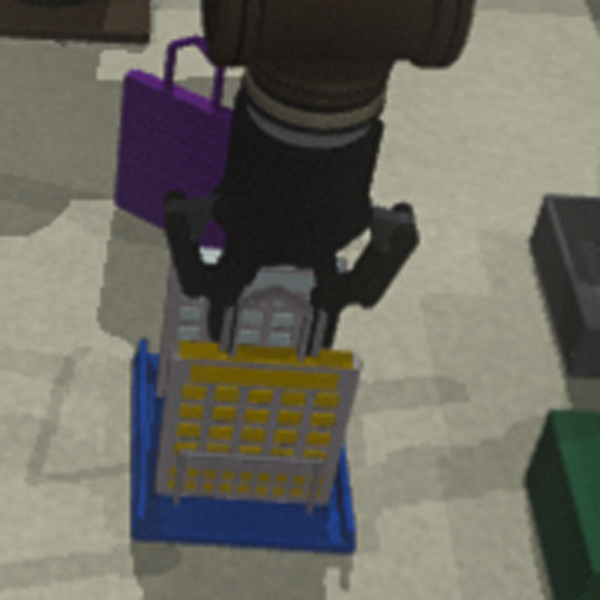

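Gripped: the opening of 0.506 is 43 mm, matching the 44 mm loop, and the picture shows the pads on the loop sides. I'm lifting straight up.

Call:
drive_tool(
  steps=[
    [-1,0,0,0,0],
    [-2,0,0,0,0],
    [-3,0,0,0,0],
    [-3,0,0,0,0],
    [-3,0,0,0,0],
    [-3,0,0,0,0],
    [0,0,0,0,0],
  ],
)

```text
time: 11.5
eef_pos: [0.5954, 0.1515, 0.302]
tcp_rot: [-0.001, 0.704, 0.001, 0.71]
contact_force: [-0.4, 0.8, -1.1]
opening: 0.504
```

Call:
drive_tool(
  steps=[
    [0,-2.1,-0.5,0,0],
    [0,-3.2,-0.7,0,0],
    [0,-3.2,-0.7,0,0],
    [0,-3.2,-0.7,0,0],
    [0,-3.2,-0.8,0,0],
    [0,-1.7,-3,3,0],
    [0,-1.5,-3,3,0],
    [0,-0.6,-2.5,3,0],
    [0,0,-1,3.1,0],
    [0,0,0,0,0],
  ],
)

```text
time: 12.5
eef_pos: [0.4619, -0.0299, 0.2946]
tcp_rot: [0.074, 0.704, -0.074, 0.702]
contact_force: [0.2, -0.3, -1.4]
opening: 0.504
```

```bash
python3 th.py; python3 plan.py '[.456,-.136,.23]' -.212; python3 - <<'E'
from h import *
c=cam('scene'); save('i',cv2.resize(c['frame'][90:330,80:400],(800,600),interpolation=2))
E
```

```text
[(12.55, -0.003), (12.6, 0.004), (12.65, 0.009), (12.7, 0.01), (12.75, 0.009), (12.8, 0.003), (12.85, -0.003), (12.9, -0.009)]
t 12.9 pos [ 0.4642 -0.0299  0.2965] ydir [0.207 0.978 0.   ] xdir [-0.001  0.    -1.   ] q [-0.28 -0.24  1.99 -0.    1.39 -1.65] F [ 0.89  0.38 -1.01] op 0.507
tool shift cm [  6.65 -10.55   1.4 ]
turn deg 0.2 norm cm 12.55085960490818
```

View pics/i.png

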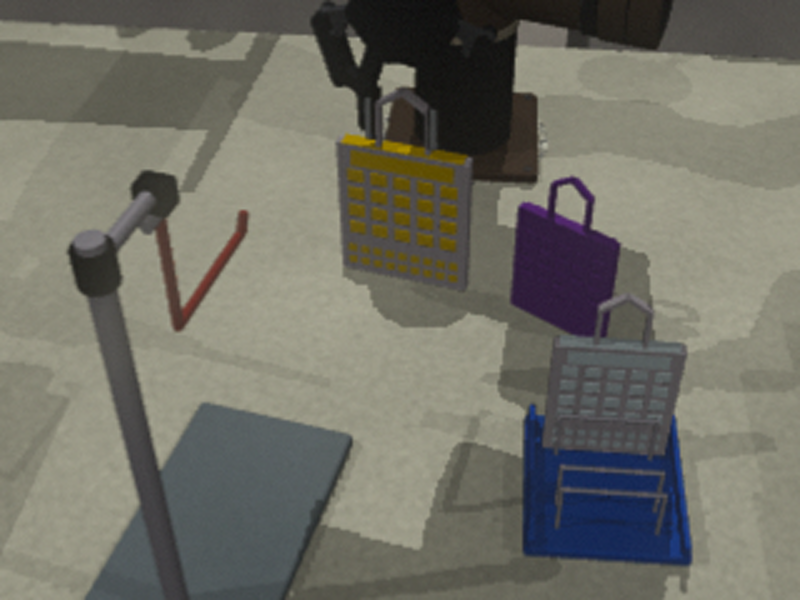

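The yellow tray is held upright at (405,215). The clear tray still stands in the rack at (615,395), and the purple one is untouched. I'll check the loop peak against the expected position while staging in front of the tip.

Call:
drive_tool(
  steps=[
    [1.6,-2.2,0.3,0,0],
    [1.6,-2.6,0.3,0,0],
    [1.6,-2.6,0.4,0,0],
    [1.4,-2.2,0.4,0,0],
    [0.45,-0.95,0,0,0],
    [0,0,0,0,0],
    [0,0,0,0,0],
  ],
)

```text
time: 13.65
eef_pos: [0.456, -0.1357, 0.231]
tcp_rot: [0.074, 0.703, -0.074, 0.704]
contact_force: [0.4, 0.0, -1.4]
opening: 0.502
```

```bash
python3 th.py; python3 plan.py '[.5538,-.157,.23]' -.212; python3 - <<'E'
from h import *
c=cam('scene'); print('peak seen earlier',at(c,(241,125.8),.3455),'expected .464 -.030')
d=cam('top')
A=[]
S=readout.get_state()['eef_pos']; b=np.load('hook.npy')
for k in(c,d):
    im=cv2.resize(k['frame'],None,fx=4,fy=4,interpolation=2)
    for P,col in((S+[0,0,.049],(255,0,255)),([.5538,-.157,.245],(0,255,0)),([.5196,-.1497,.261],(0,255,255))):
        u=proj(k,P)[0]*4+1.5; cv2.drawMarker(im,tuple(int(v) for v in u),col,0,14,1)
    g=(proj(k,[.51,-.15,.22])[0]*4).astype(int); A.append(im[max(g[1]-280,0):g[1]+280,max(g[0]-200,0):g[0]+200])
h=min(a.shape[0] for a in A); save('j',np.hstack([a[:h] for a in A]))
E
```

```text
[(13.7, 0.011), (13.75, 0.021), (13.8, 0.022), (13.85, 0.028), (13.9, 0.039), (13.95, 0.025), (14.0, 0.019), (14.05, 0.021)]
t 14.05 pos [ 0.4558 -0.1357  0.2306] ydir [ 0.207  0.978 -0.   ] xdir [ 0.001 -0.    -1.   ] q [-0.5  -0.17  2.05  0.    1.25 -1.87] F [ 1.11  0.49 -1.46] op 0.511
tool shift cm [ 0.07 -0.05 10.03]
turn deg 0.2 norm cm 10.028955708165336
peak seen earlier [ 0.46729972 -0.03072696  0.3455    ] expected .464 -.030
```

View pics/j.png

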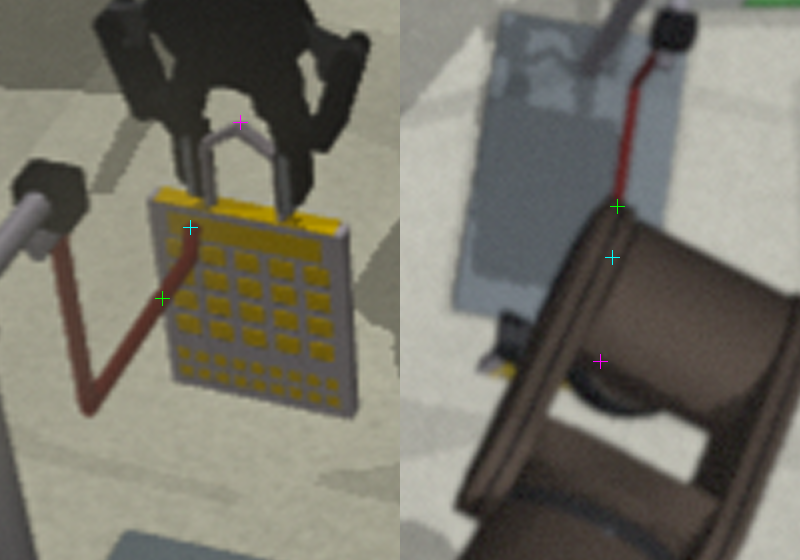

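The markers agree: loop peak on magenta, hook tip on cyan, seat on green. I'm threading along the arm.

Call:
drive_tool(
  steps=[
    [0,0,1,0,0],
    [0,0,1.5,0,0],
    [0,0,1.5,0,0],
    [0,0,1.5,0,0],
    [0,0,1.5,0,0],
    [0,0,1.5,0,0],
    [0,0,1,0,0],
    [0,0,0.5,0,0],
    [0,0,0,0,0],
    [0,0,0,0,0],
  ],
)

```text
time: 15.15
eef_pos: [0.5532, -0.1567, 0.2301]
tcp_rot: [0.074, 0.703, -0.074, 0.703]
contact_force: [0.1, -1.2, -2.4]
opening: 0.5
```

```bash
python3 th.py; python3 plan.py '[.5538,-.157,.208]' -.212; python3 - <<'E'
from h import *
c=cam('scene'); g=(proj(c,[.55,-.15,.23])[0]).astype(int)
save('k',cv2.resize(c['frame'][g[1]-60:g[1]+60,g[0]-60:g[0]+60],(600,600),interpolation=2))
E
```

```text
[(15.2, 0.002), (15.25, -0.005), (15.3, -0.006), (15.35, -0.007), (15.4, -0.004), (15.45, -0.007), (15.5, -0.004), (15.55, -0.003)]
t 15.55 pos [ 0.5533 -0.1568  0.2305] ydir [ 0.208  0.978 -0.   ] xdir [ 0. -0. -1.] q [-0.45  0.07  1.83 -0.    1.25 -1.81] F [ 0.38  0.04 -1.08] op 0.506
tool shift cm [ 2.25 -0.01  0.05]
turn deg 0.16 norm cm 2.2471353786966834
```

View pics/k.png

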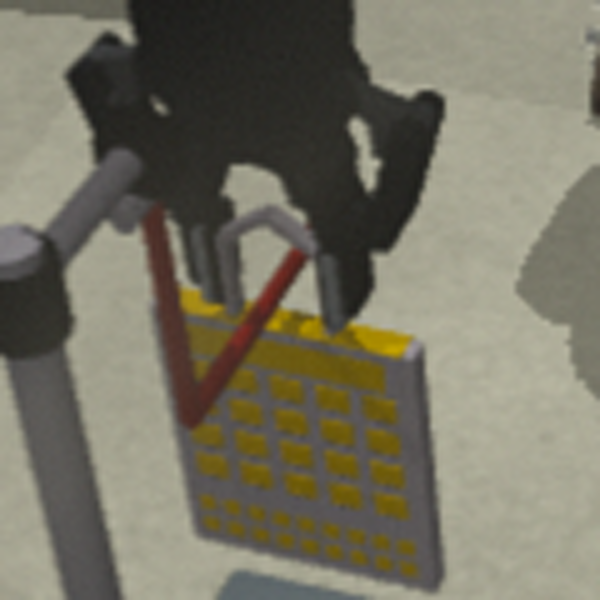

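The arm passes through the loop: the seat point projects to about (280,275) inside the opening, and beyond it the bar disappears behind the roof and finger. The hook is undisturbed. I'm lowering gently and watching the force.

Call:
drive_tool(
  steps=[
    [0.5,0,0,0,0],
    [0.5,0,0,0,0],
    [0.5,0,0,0,0],
    [0.3,0,0,0,0],
    [0.2,0,0,0,0],
    [0,0,0,0,0],
    [0,0,0,0,0],
  ],
)

```text
time: 16.3
eef_pos: [0.5535, -0.1569, 0.2104]
tcp_rot: [0.074, 0.703, -0.074, 0.703]
contact_force: [1.1, 0.2, -0.8]
opening: 0.509
```

Call:
drive_tool(
  steps=[
    [0.1,0,0,0,0],
    [0.1,0,0,0,0],
    [0.1,0,0,0,0],
    [0.1,0,0,0,0],
    [0,0,0,0,0],
    [0,0,0,0,0],
  ],
)

```text
time: 16.9
eef_pos: [0.5534, -0.1568, 0.2063]
tcp_rot: [0.074, 0.703, -0.074, 0.703]
contact_force: [-0.1, -0.6, -0.9]
opening: 0.502
```

Call:
drive_tool(
  steps=[
    [0.1,0,0,0,0],
    [0.1,0,0,0,0],
    [0,0,0,0,0],
    [0,0,0,0,0],
  ],
)

```text
time: 17.3
eef_pos: [0.5538, -0.1571, 0.2057]
tcp_rot: [0.074, 0.703, -0.074, 0.704]
contact_force: [-2.9, 0.8, 5.8]
opening: 0.51
```

The loop rests on the arm at the predicted height (0.206). I'll ease off 1 mm and release.

Call:
drive_tool(
  steps=[
    [-0.12,0,0,0,0],
    [0,0,0,0,0],
    [0,0,0,0,0.54],
    [0,0,0,0,0.58],
    [0,0,0,0,0.65],
    [0,0,0,0,0.8],
    [0,0,0,0,1],
    [0,0,0,0,1],
    [0,0,0,0,1],
    [0,0,0,0,1],
  ],
)

```text
time: 18.3
eef_pos: [0.5535, -0.1569, 0.2056]
tcp_rot: [0.074, 0.703, -0.074, 0.703]
contact_force: [-0.0, -0.1, 0.2]
opening: 1.001
```

```bash
python3 th.py; python3 plan.py '[.5538,-.157,.33]' -.212
```

```text
[(18.35, -0.01), (18.4, -0.011), (18.45, -0.015), (18.5, -0.014), (18.55, -0.008), (18.6, -0.003), (18.65, -0.006), (18.7, -0.005)]
t 18.7 pos [ 0.5535 -0.1568  0.2055] ydir [0.208 0.978 0.   ] xdir [ 0.  0. -1.] q [-0.45  0.09  1.85  0.    1.2  -1.81] F [0.17 0.42 0.77] op 1.003
tool shift cm [-1.245e+01 -1.000e-02  4.000e-02]
turn deg 0.17 norm cm 12.446592432202864
```

Released and hanging. I'm lifting straight up and clear, then checking stillness.

Call:
drive_tool(
  steps=[
    [-1,0,0,0,1],
    [-2,0,0,0,1],
    [-3,0,0,0,1],
    [-4,0,0,0,1],
    [-4,0,0,0,1],
    [-2,0,0,0,1],
    [0,4,0,0,1],
    [0,4,0,0,1],
    [0,4,0,0,1],
    [0,0,0,0,1],
  ],
)

```text
time: 19.7
eef_pos: [0.5788, -0.0355, 0.3667]
tcp_rot: [0.072, 0.703, -0.071, 0.704]
contact_force: [0.0, -0.3, -0.6]
opening: 0.999
```

```bash
cat > chk.py <<'E'
from hook import *
b=np.load('hook.npy')
# motion of the tray: yellow-top centroid, scene camera
for i in range(10):
    t=readout.get_state()['time']; c=cam('scene'); h=cv2.cvtColor(c['frame'],cv2.COLOR_RGB2HSV)
    g=proj(c,[[.553,-.157,.16]])[0]; m=(h[...,0]>18)&(h[...,0]<34)&(h[...,1]>150)&(h[...,2]>60)
    yy,xx=np.nonzero(m); k=np.hypot(xx-g[0],yy-g[1])<55
    print(round(t,2),'th %.3f'%theta(b[:3],c),'centroid',xx[k].mean().round(2),yy[k].mean().round(2),k.sum())
import sys
save(sys.argv[1],cv2.resize(c['frame'][90:330,80:400],(800,600),interpolation=2))
E
python3 chk.py l
```

```text
19.7 th 0.007 centroid 175.84 228.22 882
19.75 th 0.006 centroid 175.78 228.07 873
19.8 th -0.002 centroid 175.63 228.13 871
19.85 th -0.004 centroid 175.56 228.0 874
19.9 th -0.003 centroid 175.56 227.93 880
19.95 th -0.003 centroid 175.25 228.08 885
20.0 th -0.009 centroid 175.09 228.08 881
20.05 th -0.011 centroid 175.12 228.08 872
20.1 th -0.010 centroid 175.06 228.06 873
20.15 th -0.011 centroid 175.16 228.04 877
```

The viewer limit is reached, so I'll do a last numeric check. It compares the predicted outline of the hung tray with the yellow mask, and the clear tray region with the start frame.

```bash
python3 - <<'E'
from h import *
import pickle
s=pickle.load(open('fs.pkl','rb'))[-2][1]; c=cam('scene'); h=cv2.cvtColor(c['frame'],cv2.COLOR_RGB2HSV)
m=((h[...,0]>18)&(h[...,0]<34)&(h[...,1]>190)&(h[...,2]>140)); g=proj(c,[[.553,-.157,.2]])[0]
yy,xx=np.nonzero(m); k=np.hypot(xx-g[0],yy-g[1])<45; r=cv2.minAreaRect(np.c_[xx,yy][k].astype(np.float32))
q=[at(c,p,.200)[:2].round(4).tolist() for p in cv2.boxPoints(r)]; print('top edge at z=.200:',k.sum(),q,'centre',at(c,r[0],.2).round(4))
P=np.array(q); L=P[np.argsort(P[:,1])]; v=L[2:].mean(0)-L[:2].mean(0); print('width',np.linalg.norm(v),'yaw',np.arctan2(-v[0],v[1]))
# clear tray loop+top patch: shift by template matching
u=proj(s,[[.514,.153,.197]])[0].astype(int); T=s['frame'][u[1]-8:u[1]+10,u[0]-20:u[0]+20]
M=cv2.matchTemplate(c['frame'][u[1]-20:u[1]+22,u[0]-32:u[0]+32],T,cv2.TM_CCOEFF_NORMED); _,sc,_,l=cv2.minMaxLoc(M); print('clear shift px',np.array(l)-12,'score',round(sc,3))
E
python3 chk.py m | awk 'NR%3==1'; python3 plan.py
```

```text
top edge at z=.200: 130 [[0.5517, -0.199], [0.5397, -0.2004], [0.5586, -0.1097], [0.5702, -0.1093]] centre [ 0.5552 -0.1541  0.2   ]
width 0.09211802212379508 yaw -0.2044212053771471
clear shift px [0 0] score 0.91
20.25 th -0.005 centroid 175.26 227.99 886
20.4 th -0.002 centroid 175.72 228.17 879
20.55 th 0.005 centroid 175.82 228.05 876
20.7 th -0.002 centroid 175.61 228.02 867
t 20.75 pos [ 0.5784 -0.0394  0.3655] ydir [ 0.207  0.978 -0.   ] xdir [ 0. -0. -1.] q [-0.24  0.    1.65 -0.    1.49 -1.6 ] F [-0.83 -0.4   0.36] op 1.002
```

```bash
python3 -c "from plant import sign_off; print(sign_off())"
```

```text
the job is handed in; nothing more can be done
None
```

The yellow tray now hangs by its loop on the red hook. I handed the job in at about 20.8 s of the 72 s allowed; sign-off gives no verdict.

**Hook:** I closed the fingers around the swinging arm, opened again and backed off. It then hung by itself within about 0.02 rad of plumb for well over 0.8 s, with the tray still in the rack. Just before threading, one set of readings showed up to 0.04 rad; the open gripper and tray were close by then and may have hidden part of the hook. It read about 0 again afterwards.

**Tray:** I gripped the loop sides (43 mm measured, 44 mm given), lifted it straight out, threaded it along the arm and released it at the seat. It touched down within 1 mm of the height I had worked out.

**Last checks:**

| Check | Result |
|---|---|
| Centre of the tray's top edge | (0.555, -0.154) m; seat at (0.554, -0.157) m |
| Yaw | -0.20 rad; arm at -0.21 rad |
| Hook angle | within 0.011 rad of plumb |
| Tray sway | under 1 pixel, about 1 mm |
| Clear tray in the camera image | 0 pixels shift |
| Gripper | open and clear of everything |

**Not fully checked:**
- The yellow mask gave a top edge 92 mm wide against the real 110 mm, because the silvery ends of the edge are not counted.
- The final picture could not be viewed, as the viewer limit was reached, so the last checks are numbers only.
- Uprightness was judged only from the position fit, not measured as an angle.

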